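Change the foil reel in the bench dispenser

ROBOT

A 6-joint arm with a two-finger parallel gripper is mounted at the origin on the work surface. World frame = base frame: x ahead of the robot, y to its left, z up, the work surface at z = 0. Lengths are in m, angles in rad, forces in N, time in s.
With the tool pointing down it reaches from about 0.35 to 0.975 m from the base axis. Payload 4.9 kg.
Tool frame: the origin (TCP) lies on the front face of the gripper's body, between the roots of the fingers; the fingertips stand ctrl.finger_overhang ahead of it and the grasp point (between the pads) lies 54 mm ahead of it (ctrl.finger_overhang is the distance from the TCP to the fingertips, in m); z points along the fingers, y is the line along which they close (so a half turn about z gives the same grasp; the last joint's range is limited). The gripper opens to 85 mm and grips with 20 to 120 N. Pads are 22 mm wide; open, the fingers measure 114 mm over their backs; the gripper's body (76 mm by 85 mm) begins 54 mm behind the grasp point. The pads swing forward as they close: fully open they stand 13 mm farther back than shut.
Start: joints at [-1.425, 0.053, 1.613, -0, 1.476, -0.119], TCP at [0.164, -0.603, 0.304] pointing down, gripper open.
Joint ranges: [-3.01, 3.01], [-1.01, 2.22], [0.06, 2.58], [-1.02, 4.17], [0.09, 2.62], [-3.14, 3.14]. Speed limits (rad/s): [2.57, 2.57, 3.14, 3.14, 3.14, 3.14].

INTERFACE

Orientations are given as a rotation vector (axis times angle).
In Python, from station import ctrl, vision gives the robot as it stands. The module is installed in compiled form; this text tells all that it offers.
- The arm moves only by the tool drive_tool, never from a script. Its argument "rows" is a list of rows, each a list of 2 entries, a list of its own where there are three numbers: the shift along the tool's x, y, z in m, then the turn about the tool's z in rad. A call has 1 to 10 rows; each row shifts and turns the commanded pose from where the row before left it, along the tool's axes as they then stand; what a row does not reach is not made up. A row lasts 1/10 s, in which the tool goes at most 50 mm and 8.59 degrees, less where a joint would pass 70% of its speed; a pose out of reach is approached as far as the arm can. A call with a gripper value outside its range is refused whole. "jaw" is the closure, from 0 (fully open) to 1 (shut), set as the call begins (left out, the last holds). The fingers move at their own pace and stop on an object; "grip_force" is the grip in N (left out, the last holds). Time passes only in rows, so rows that do not move let the fingers close. It gives the time, the measured TCP pose, the force, the opening and the grip force at its end, in the units of the state.
- ctrl.get_obs(): the state, without advancing time (a new reading comes with each control period).
- vision.get_image(name): name is "scene" or "side" or "wrist"; returns a dict with "image" (400x640x3 uint8, blue, green, red), "vertical_fov" (degrees; the focal length in pixels is half the picture's height over the tangent of half this angle, whatever the lens; pixels are square), "cx", "cy" (the principal point, pixels), "dist_coeffs" ([k1, k2, p1, p2, k3] as OpenCV has them; the pictures are not rectified), "R" (3x3) and "t" (3): a world point X has camera coordinates R X + t. Camera axes: x right, y down, z forward; pixel columns grow to the right and rows downward; lengths in m; the calibration is good to about 2 mm. A picture is of the moment at which its call begins. There is no depth.
- ctrl.finish_job(): hands the job in; it is judged then, once.
The state is a dict: "t": time; "q": joint angles; "dq": joint speeds; "effort": joint torques, N m; "tool_pos": TCP position; "tool_rot": TCP orientation; "contact_force": force on the tool from outside, world axes, zero at the start; "wrist_torque": the same for the moment, N m; "opening": finger opening in m; "grip_force": force on a finger pad.
Only numpy, scipy, OpenCV 4.12 (cv2) and the standard library are available. Lean on these libraries where they do the work, as an engineer would, in place of code of your own. Each camera call takes 0.05 s, during which the arm holds its last target. There are 200 camera calls.

TASK

The foil dispenser has run out: lift the bare wheel out of it and put it in the scrap pan. Then draw the wide copper-foil reel straight up out of the light two-bay rack, without tipping the rack or dragging it along, and lower it into the dispenser until its axle rests home in both notches. Let go of it there, not above, and leave the narrow-foil reel in the rack and everything else on the bench as they are.

Things in the scene. Friction and masses are not known exactly. Their poses are not given: they have to be found in the camera images.
- rack: light loose blue plastic rack (about 70 g), 106 mm long (own x), 74 mm wide (own y), walls 44 mm, end teeth 50 mm high. Origin: centre of its underside. Two open-topped bays, centred at y = +25 and -25 mm, each 100 x 17 mm, floor 4 mm thick. A reel stands on its rim in each, 1.5 mm play each side, axle along the rack's y, 52 mm above the table.
- wide_reel: the reel to load (about 145 g): copper foil 14 mm wide, 96 mm diameter, over the full width of a white spoked wheel; white axle stub of 10 mm diameter on each side (38 mm over the ends). Starts in one bay of the rack. Origin: middle of the axle; own y axis along the axle; may be turned about it. Grip the top of the rim, fingers closing along the axle.
- narrow_reel: the reel to leave (about 90 g): the same white wheel (78 mm diameter, 14 mm wide, same stubs) with copper foil only 7 mm wide, 96 mm diameter, on its middle, so white rim shows on both sides of the foil. Starts in the other bay. Origin: middle of the axle, own y axis along the axle.
- empty_wheel: bare white spoked wheel without foil (about 35 g), 78 mm diameter, 14 mm wide, axle stubs of 10 mm diameter, 38 mm over the ends. Starts with its stubs resting in the dispenser's notches. Origin: middle of the axle; own y axis along the axle; may be turned about it. Grip the top of the rim, fingers closing along the axle.
- dispenser: heavy grey foil dispenser, fixed, 215 x 66 mm. Origin: on the table under its axle; x along its length (toothed cutter at the -x end, 127 mm out, 66 mm high), y along the axle. Two upright cheeks 20 mm apart, each 6 mm thick and 60 mm wide, tops 70 mm above the table, each with an open-topped notch 12 mm wide, mouth flared to 24 mm, bottom 55 mm above the table.
- dispenser_axle (a point): the point midway between the two cheeks where the middle of a reel's axle lies when its stubs rest on the notch bottoms, 60 mm above the table; same axes as the dispenser. A reel at home has 3 mm play to each cheek and 1 mm play in the notch.
- pan: loose dark steel scrap pan (about 450 g) with a few copper scraps on its floor, 190 mm (own x) by 160 mm (own y), 45 mm high, walls and floor 3 mm. Origin: centre of its underside.
- glass_cutter: pencil glass cutter of brass, steel and black rubber, 145 mm long, 13 mm thick, lying near the dispenser. Bystander. Origin: on the table under its middle.
- marker_tub: white plastic tub of markers, 90 mm across, tub 105 mm and markers about 160 mm high. Bystander. Origin: centre of its underside.
- lantern: pierced steel lantern with brass band, 100 mm across, 166 mm high. Bystander. Origin: centre of its underside.
- pliers: pliers with red handles, lying, about 170 mm long, 12 mm high. Bystander. Origin: on the table under the pivot.
- flux_jar: glass jar with white cap, 58 mm across, 62 mm high. Bystander. Origin: centre of its underside.
- hammer: hammer with wooden handle, lying, 280 mm long. Bystander. Origin: under it on the table.
- solder_spool: standing spool of solder, 60 mm across, 46 mm high, black flanges. Bystander. Origin: centre of its underside.
Things that resemble listed ones, but are neither listed nor needed, are in the scene too. What is shaped like the empty_wheel but turquoise or yellow is not meant.

How it is judged:
On the way, in this order (a step that is already met when the one before it is completed fails the run):
1. the bare wheel is in the scrap pan and let go of (x of empty_wheel in the frame of pan between -0.09 and 0.09 m and y of empty_wheel in the frame of pan between -0.075 and 0.075 m and z of empty_wheel in the frame of pan between 0 and 0.06 m and contact force between the fingers and empty_wheel below 0.1 N), for 0.2 s.
2. the wide reel is drawn up clear of the rack, which still stands (z of wide_reel in the frame of rack above 0.1 m and angle between rack's own z axis and vertical below 0.06 rad), for 0.1 s.
At the end, for the whole second after the job is handed in: The wide reel's axle rests in both dispenser notches (its middle within 4 mm of the seat along and in height, 5 mm sideways, in line within 0.15 rad), the bare wheel lies inside the scrap pan, the rack stands level (tilt under 0.06 rad) with the narrow reel still in its bay, and all are at rest (x of wide_reel in the frame of dispenser_axle between -0.004 and 0.004 m and y of wide_reel in the frame of dispenser_axle between -0.005 and 0.005 m and z of wide_reel in the frame of dispenser_axle between -0.004 and 0.004 m and angle between the y axis of wide_reel and the y axis of dispenser_axle, either way round below 0.15 rad and x of empty_wheel in the frame of pan between -0.09 and 0.09 m and y of empty_wheel in the frame of pan between -0.075 and 0.075 m and z of empty_wheel in the frame of pan between 0 and 0.06 m and x of narrow_reel in the frame of rack between -0.01 and 0.01 m and y of narrow_reel in the frame of rack between -0.032 and 0.032 m and z of narrow_reel in the frame of rack between 0.042 and 0.062 m and angle between rack's own z axis and vertical below 0.06 rad and linear speed of each of wide_reel, empty_wheel, rack below 0.02 m/s); the robot touches nothing.
It fails at once if the rack tips by more than 0.10 rad (6 degrees) (angle between rack's own z axis and vertical above 0.1 rad).
It fails at once if the rack is dragged or lifted by more than 15 mm (distance of rack from where it was at the start of the episode above 0.015 m).
It fails at once if the narrow reel is pulled up out of its bay (z of narrow_reel in the frame of rack above 0.075 m).
It fails at once if the wide reel is let go of over the dispenser more than 20 mm above its seat (horizontal distance between wide_reel and dispenser_axle below 0.06 m and z of wide_reel in the frame of dispenser_axle above 0.02 m and contact force between the fingers and wide_reel below 0.05 N).
It fails at once if a bystander is moved by more than 30 mm (distance of any of glass_cutter, marker_tub, lantern, pliers, flux_jar, hammer, solder_spool from where it was at the start of the episode above 0.03 m).
It also fails if it takes over 58 s, if anything falls off the work surface, if the arm or the gripper's body presses on something with over 40 N, if the wrist force passes 120 N, or if a joint passes its speed limit or range.

## Working session

There is one attempt and no reset: what is moved stays moved. The work goes in short steps, Python scripts to look and compute and a tool call to move; the robot and the scene stay as the last step left them, time stands still between calls to the robot, and variables do not carry over. Pictures are saved under pics/ and viewed, at most 10 in all, crops included, and the job is handed in when it is done.

Besides the shell and the picture viewer there is one more tool, called as name([rows], argument=value, ...), one row to a line, values as JSON. drive_tool: Moves the arm, as the interface text tells. Its arguments: {"type":"object","properties":{"rows":{"type":"array","items":{"type":"array"}},"jaw":{"type":"number"},"grip_force":{"type":"number"}},"required":["rows"]}

```bash
mkdir -p pics; cat > h.py <<'E'
import numpy as np, cv2, pickle
from station import ctrl, vision
def shot(n,f):
    d=vision.get_image(n); cv2.imwrite('pics/%s.png'%f,d['image']); pickle.dump(d,open('pics/%s.pkl'%f,'wb')); return d
def load(f): return pickle.load(open('pics/%s.pkl'%f,'rb'))
def K(d):
    f=d['image'].shape[0]/2/np.tan(np.radians(d['vertical_fov'])/2)
    return np.array([[f,0,d['cx']],[0,f,d['cy']],[0,0,1.]])
def ray(d,p):
    u=cv2.undistortPoints(np.array([[p]],float),K(d),np.array(d['dist_coeffs'],float))[0,0]
    R=np.array(d['R']);return -R.T@np.array(d['t']), R.T@np.array([u[0],u[1],1])
def onz(d,p,z):
    o,r=ray(d,p); return o+r*(z-o[2])/r[2]
def proj(d,X):
    return cv2.projectPoints(np.array(X,float).reshape(-1,1,3),cv2.Rodrigues(np.array(d['R'],float))[0],np.array(d['t'],float),K(d),np.array(d['dist_coeffs'],float))[0][:,0]
def tri(obs):
    A=np.zeros((3,3));b=np.zeros(3)
    for d,p in obs:
        o,r=ray(d,p);r/=np.linalg.norm(r);M=np.eye(3)-np.outer(r,r);A+=M;b+=M@o
    return np.linalg.solve(A,b)
E
python3 - <<'E'
from h import *
for n in('scene','side','wrist'):
    d=shot(n,n+'0');R=np.array(d['R']);print(n,-R.T@d['t'],R[2],d['vertical_fov'])
print(ctrl.get_obs(),ctrl.finger_overhang)
a=[load(n+'0')['image'] for n in('scene','side')]
E
```

```text
scene [1.31259758 0.45731895 0.96400217] [-0.6035535  -0.35558135 -0.71364212] 50.12473803164854
side [0.20646935 0.61893339 0.90139744] [ 0.31892164 -0.5756258  -0.75295679] 50.43614999613737
wrist [ 0.2330057  -0.58409374  0.37265707] [-0.2733987  -0.07223232 -0.95918489] 63.82294890984193
{'t': 0.15, 'q': array([-1.42500496e+00,  5.32556401e-02,  1.61398653e+00, -4.51456093e-05,
        1.47596387e+00, -1.18982292e-01]), 'dq': array([ 0.00028893, -0.00328874, -0.00462961,  0.00152946,  0.00040056,
       -0.00037707]), 'effort': array([ 7.64671995e-05, -3.94237733e+01, -3.70723164e+01, -5.17662193e-05,
        4.65743331e-03,  1.01750092e-05]), 'tool_pos': array([ 0.16350546, -0.60285593,  0.30290932]), 'tool_rot': array([-3.11250321e+00, -4.14485518e-01,  1.04500609e-04]), 'contact_force': array([0.16426049, 1.32758204, 1.04850344]), 'wrist_torque': array([-0.00979309,  0.02208918,  0.06397926]), 'grip_force': 0.0, 'opening': 0.08509754537463998} 0.0726
```

View pics/scene0.png

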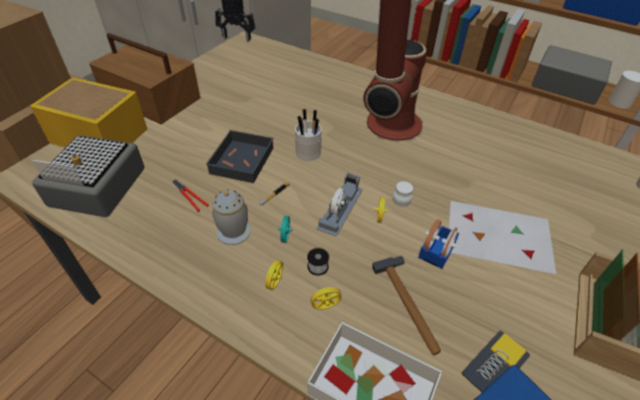

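View pics/side0.png

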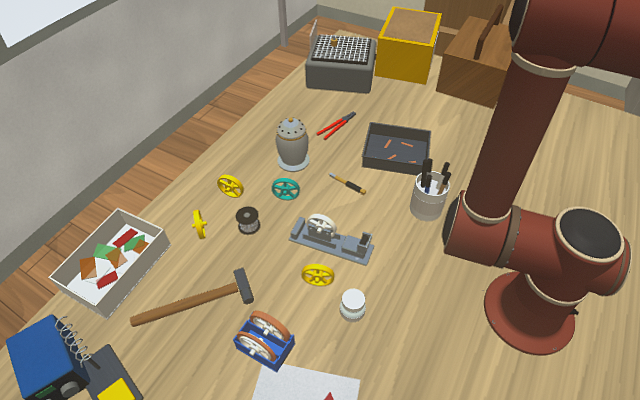

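The scene view shows the dispenser with the white wheel at (338,203), the rack at (438,243) and the pan at (240,155). The side view has them at (330,235), (265,340) and (397,147). The wheel candidates are turquoise (285,228), yellow (275,274), (326,298) and (381,209), and white (338,203). The white one sits in the dispenser, so it is the one meant. An enlarged composite should confirm this and show which reel is the wide one.

```bash
python3 - <<'E'
from h import *
def crop(f,x,y,w=80,h=60,s=5): return cv2.resize(load(f)['image'][y:y+h,x:x+w],(400,300),interpolation=cv2.INTER_CUBIC)
c=np.vstack([np.hstack([crop('scene0',400,213),crop('scene0',300,172)]),np.hstack([crop('side0',225,305),crop('side0',286,205,88,66)])])
cv2.imwrite('pics/c1.png',c)
S,D=load('scene0'),load('side0')
for n,a,b in[('rack',(438,243),(265,342)),('disp',(340,205),(330,235)),('pan',(240,158),(397,150)),('tub',(308,140),(430,195)),('lantern',(231,215),(291,145))]:
    print(n,tri([(S,a),(D,b)]).round(3))
E
```

```text
rack [0.492 0.361 0.028]
disp [0.507 0.047 0.024]
pan [ 0.486 -0.36   0.007]
tub [ 0.324 -0.185  0.053]
lantern [ 0.749 -0.165  0.069]
```

View pics/c1.png

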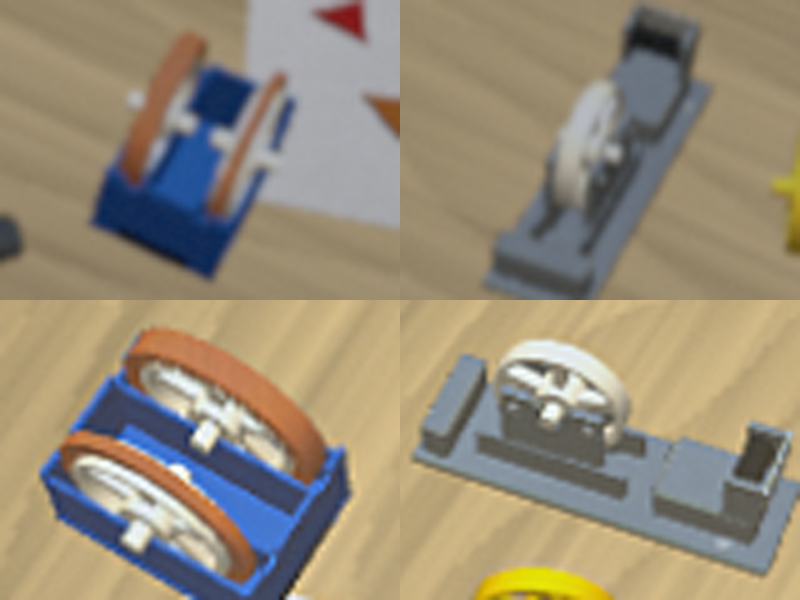

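The wide reel has copper over its full width and is the left one in the scene view (about (433,235)), the far one in the side view. The narrow one shows white rim beside its copper. The white bare wheel sits in the dispenser cheeks. Next I triangulate the stub ends and axis directions.

```bash
python3 - <<'E'
from h import *
S,D=load('scene0'),load('side0')
s=lambda x,y:(400+x/5,213+y/5); sd=lambda x,y:(300+(x-400)/5,172+y/5)
r=lambda x,y:(225+x/5,305+(y-300)/5); rd=lambda x,y:(286+(x-400)/4.545,205+(y-300)/4.545)
for n,a,b in[('wide stub in',s(186,123),r(207,437)),('nar stub out',s(270,160),r(138,534)),('wheel stub',sd(613,153),rd(550,413)),('wheel top',sd(600,83),rd(530,341))]:
    print(n,tri([(S,a),(D,b)]).round(4))
for n,p in[('wide L',s(136,98)),('wide in',s(186,123)),('nar in',s(217,137)),('nar out',s(270,160))]: print(n,onz(S,p,.052).round(4))
for n,p in[('disp base right edge far',sd(710,85)),('near',sd(600,285))]: print(n,onz(S,p,.008).round(4))
for n,p in[('disp base front L',rd(412,455)),('R',rd(770,572))]: print(n,onz(D,p,.008).round(4))
for n,p in[('rack side front L',r(45,495)),('rack teeth R',r(345,475)),('rackteeth near R',r(270,590))]: print(n,onz(D,p,.045).round(4))
for n,p in[('pan',(238,134)),('pan',(273,138)),('pan',(251,175)),('pan',(209,153))]: print(n,onz(S,p,.045).round(4))
E
```

```text
wide stub in [0.4944 0.3513 0.0504]
nar stub out [0.4954 0.4006 0.0513]
wheel stub [0.5265 0.0668 0.0596]
wheel top [0.5367 0.0638 0.1187]
wide L [0.4938 0.3212 0.052 ]
wide in [0.4958 0.3516 0.052 ]
nar in [0.4961 0.3698 0.052 ]
nar out [0.4958 0.4003 0.052 ]
disp base right edge far [0.3952 0.0674 0.008 ]
near [0.5796 0.0916 0.008 ]
disp base front L [0.6004 0.0968 0.008 ]
R [0.3882 0.0697 0.008 ]
rack side front L [0.5412 0.4047 0.045 ]
rack teeth R [0.4362 0.3354 0.045 ]
rackteeth near R [0.4372 0.3924 0.045 ]
pan [ 0.4203 -0.4166  0.045 ]
pan [ 0.3721 -0.2994  0.045 ]
pan [ 0.5649 -0.2449  0.045 ]
pan [ 0.5545 -0.431   0.045 ]
```

drive_tool([
  [[0.015, -0.015, 0], 0],
  [[0.034, -0.0346, 0], 0],
  [[0.034, -0.0346, 0], 0],
  [[0.034, -0.0346, 0], 0],
  [[0.034, -0.0346, 0], 0],
  [[0.034, -0.0346, 0], 0],
  [[0.034, -0.0346, 0], 0],
  [[0.034, -0.0346, 0], 0],
  [[0.034, -0.0346, 0], 0],
  [[0.034, -0.0346, 0], 0],
], jaw=0)

```text
t: 1.15
tool_pos: [0.3883, -0.2022, 0.3038]
tool_rot: [3.114, 0.414, 0.001]
contact_force: [0.1, -1.3, -0.1]
opening: 0.0856
grip_force: 0.0
```

drive_tool([
  [[0.034, -0.0346, 0], 0],
  [[0.034, -0.0346, 0], 0],
  [[0.034, -0.0346, 0], 0],
  [[0.034, -0.0346, 0], 0],
  [[0.034, -0.0346, 0], 0],
  [[0.027, -0.028, 0], 0],
  [[0, 0, 0], 0.069],
  [[0, 0, 0], 0.069],
  [[0, 0, 0], 0],
])

```text
t: 2.05
tool_pos: [0.5254, 0.0419, 0.3034]
tool_rot: [-3.135, -0.201, 0.001]
contact_force: [0.3, -0.3, -0.1]
opening: 0.0856
grip_force: 0.0
```

```bash
cat >> h.py <<'E'
from scipy.spatial.transform import Rotation as Ro
def pose():
    o=ctrl.get_obs();R=Ro.from_rotvec(o['tool_rot']).as_matrix();return o,np.array(o['tool_pos']),R
def need(target,yaw=None):
    o,p,R=pose();y=np.arctan2(R[1,0],R[0,0])
    print('t',round(o['t'],2),'tcp',p.round(4),'yaw',round(y,4),'tilt',R[:,2].round(4),'shift',(R.T@(np.array(target)-p)).round(4),'turn',None if yaw is None else round(y-yaw,4),'op',round(o['opening'],4),'F',np.round(o['contact_force'],1))
E
python3 - <<'E'
from h import *
need((.529,.048,.16),.127)
d=shot('wrist','w1'); cv2.imwrite('pics/w1b.png',cv2.resize(d['image'],(800,500)))
E
```

```text
t 2.05 tcp [0.5254 0.0419 0.3034] yaw 0.1279 tilt [-9.e-04  0.e+00 -1.e+00] shift [ 0.0045 -0.0056  0.1434] turn 0.0009 op 0.0856 F [ 0.3 -0.3 -0.1]
```

View pics/w1b.png

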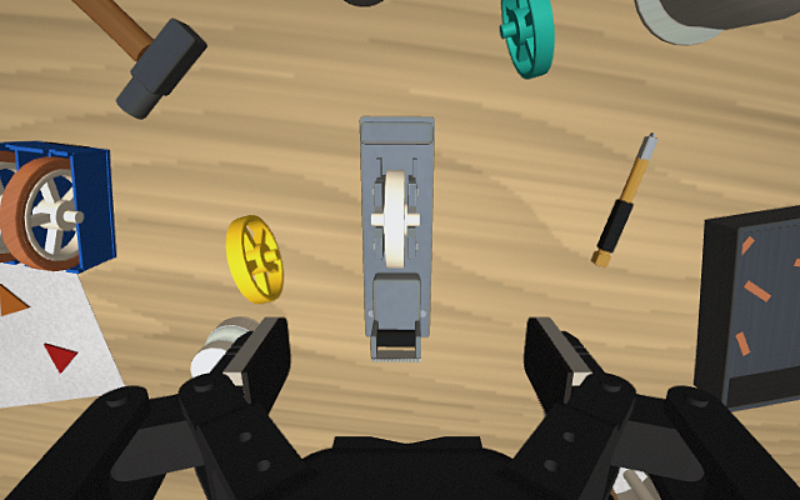

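The wrist view shows the white wheel with stub ends at (371,218) and (419,218) in the 800-pixel picture, upright and aligned with the dispenser. The dispenser base corners are (361,117), (434,117), (363,330) and (430,330).

```bash
python3 - <<'E'
from h import *
d=load('w1'); q=lambda x,y:(x*.8,y*.8)
a,b=onz(d,q(371.5,218),.06),onz(d,q(419.5,218),.06);print(a,b,(a+b)/2,np.linalg.norm(a-b))
c=[onz(d,q(*p),.008) for p in[(361,117),(434,117),(363,330),(430,330)]];print(np.round(c,4))
e1,e2=(c[0]+c[1])/2,(c[2]+c[3])/2;print('axis yaw',np.arctan2(*(e1-e2)[1::-1]),(e1+e2)/2)
g=cv2.inRange(cv2.cvtColor(d['image'],cv2.COLOR_BGR2HSV),(0,0,185),(179,40,255))[125:225,285:345]
n,l,s,ct=cv2.connectedComponentsWithStats(g);i=1+s[1:,4].argmax();print(s[i],ct[i]+[285,125])
w=l==i;ys=np.where(w.sum(1)>0)[0]
for y in (ys[0]+3,(ys[0]+ys[-1])//2-9,ys[-1]-3,*range(44,56,3)): x=np.where(w[y])[0];print(y+125,x.min()+285,x.max()+285)
m=(a+b)/2;need((m[0],m[1],.16))
E
```

```text
[0.52784987 0.07044632 0.06      ] [0.5326734  0.03258381 0.06      ] [0.53026164 0.05151506 0.06      ] 0.038168519275818
[[0.6043 0.092  0.008 ]
 [0.6123 0.0291 0.008 ]
 [0.4006 0.0705 0.008 ]
 [0.4092 0.0034 0.008 ]]
axis yaw 0.11561981913297908 [0.50661032 0.04874543 0.008     ]
[  12   19   39   66 1189] [315.38183347 176.44575273]
147 309 322
167 307 325
206 309 322
169 307 325
172 297 335
175 297 335
178 297 335
t 2.1 tcp [0.5253 0.0416 0.3035] yaw 0.1285 tilt [-7.e-04 -0.e+00 -1.e+00] shift [ 0.0063 -0.0092  0.1435] turn None op 0.0853 F [-0.2 -0.5  0.1]
```

Stub span is 38.2 mm against 38, and the centre agrees with the dispenser midline. So the axle is at (0.530, 0.0515) with yaw about 0.12. Descending to TCP z = 0.150, which keeps the fingertips above the cheek tops.

drive_tool([
  [[0.006, -0.009, 0.025], 0.006],
  [[0, 0, 0.04], 0],
  [[0, 0, 0.04], 0],
  [[0, 0, 0.03], 0],
  [[0, 0, 0.018], 0],
  [[0, 0, 0], 0],
  [[0, 0, 0], 0],
])

```text
t: 2.8
tool_pos: [0.5304, 0.0508, 0.1513]
tool_rot: [-3.136, -0.19, -0.0]
contact_force: [-0.0, 0.6, 1.3]
opening: 0.0854
grip_force: 0.0
```

drive_tool([
  [[0, 0, 0], 0],
  [[0, 0, 0], 0],
  [[0, 0, 0], 0],
  [[0, 0, 0], 0],
  [[0, 0, 0], 0],
  [[0, 0, 0], 0],
], jaw=1, grip_force=30)

```text
t: 3.4
tool_pos: [0.5305, 0.0511, 0.1512]
tool_rot: [3.136, 0.19, 0.001]
contact_force: [0.1, 0.2, 1.2]
opening: 0.013
grip_force: 36.4
```

```bash
python3 - <<'E'
from h import *
d=load('side0')
c=np.array([onz(d,p,.045) for p in[(370,123),(431,131),(429,162),(363,150)]]);print(c.round(3),c.mean(0),np.linalg.norm(c-np.roll(c,1,0),axis=1))
g=cv2.inRange(cv2.cvtColor(load('scene0')['image'],cv2.COLOR_BGR2HSV),(0,0,0),(179,255,75))[120:190,195:285]
n,l,s,ct=cv2.connectedComponentsWithStats(g);i=1+s[1:,4].argmax();print(s[i])
k,_=cv2.findContours((l==i).astype(np.uint8),0,1);h=cv2.convexHull(k[0])[:,0]+[195,120];print(cv2.approxPolyDP(h,3,True)[:,0].tolist())
need((.475,-.358,.25))
E
```

```text
[[ 0.598 -0.395  0.045]
 [ 0.413 -0.453  0.045]
 [ 0.371 -0.314  0.045]
 [ 0.563 -0.267  0.045]] [ 0.48650546 -0.35723889  0.045     ] [0.13208639 0.19414228 0.14455326 0.19739166]
[  12   11   66   52 2158]
[[230, 131], [271, 138], [272, 148], [252, 182], [209, 172], [207, 163]]
t 3.4 tcp [0.5305 0.0511 0.1512] yaw 0.1209 tilt [ 5.e-04 -1.e-04 -1.e+00] shift [-0.1044  0.3994 -0.0987] turn None op 0.013 F [0.1 0.2 1.2]
```

drive_tool([
  [[0, 0, -0.01], 0],
  [[0, 0, -0.03], 0],
  [[0, 0, -0.04], 0],
  [[0, 0, -0.03], 0],
  [[0, 0, 0], 0],
])

```text
t: 3.9
tool_pos: [0.5328, 0.051, 0.2677]
tool_rot: [3.135, 0.19, 0.017]
contact_force: [-0.1, 0.2, -0.2]
opening: 0.0132
grip_force: 36.2
```

drive_tool([
  [[-0.004, 0.018, 0], 0],
  [[-0.01, 0.0425, 0], 0],
  [[-0.01, 0.0425, 0], 0],
  [[-0.01, 0.0425, 0], 0],
  [[-0.01, 0.0425, 0], 0],
  [[-0.01, 0.0425, 0], 0],
  [[-0.01, 0.0425, 0], 0],
  [[-0.01, 0.0425, 0], 0],
  [[-0.01, 0.0425, 0], 0],
  [[-0.01, 0.04, 0], 0],
])

```text
t: 4.9
tool_pos: [0.4841, -0.357, 0.2602]
tool_rot: [-3.135, -0.189, 0.001]
contact_force: [0.3, 0.2, -0.4]
opening: 0.0132
grip_force: 36.2
```

drive_tool([
  [[0, 0, 0], 0],
  [[0, 0, 0.03], 0],
  [[0, 0, 0.04], 0],
  [[0, 0, 0.03], 0],
  [[0, 0, 0.015], 0],
  [[0, 0, 0], 0],
  [[0, 0, 0], 0],
])

```text
t: 5.6
tool_pos: [0.4855, -0.3554, 0.1469]
tool_rot: [3.135, 0.19, 0.001]
contact_force: [0.2, 0.2, 0.1]
opening: 0.0134
grip_force: 36.2
```

```bash
python3 - <<'E'
from h import *
need((.485,-.355,.138))
d=shot('wrist','w2'); e=shot('scene','s2')
cv2.imwrite('pics/c2.png',np.vstack([cv2.resize(d['image'],(480,300)),cv2.resize(e['image'][110:210,180:340],(480,300))]))
E
```

```text
t 5.6 tcp [ 0.4855 -0.3554  0.1469] yaw 0.1212 tilt [ 9.e-04 -8.e-04 -1.e+00] shift [-0.0004 -0.0005  0.0089] turn None op 0.0134 F [0.2 0.2 0.1]
```

View pics/c2.png

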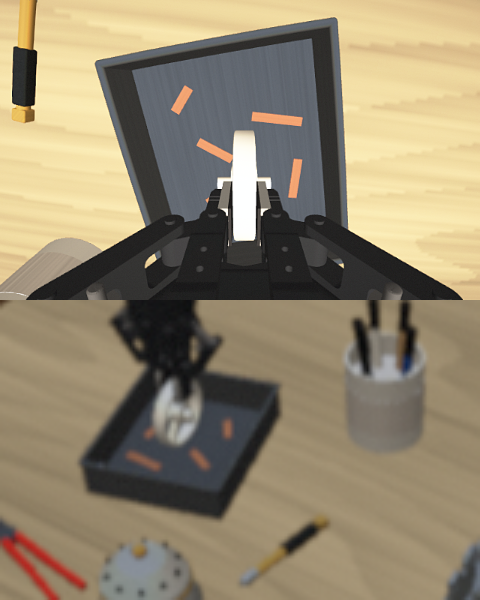

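The wheel hangs over the middle of the pan. Lowering the last 10 mm and releasing.

drive_tool([
  [[0, 0, 0.006], 0],
  [[0, 0, 0.004], 0],
  [[0, 0, 0], 0],
])

```text
t: 6.0
tool_pos: [0.4847, -0.3551, 0.1354]
tool_rot: [-3.135, -0.19, 0.001]
contact_force: [0.2, 0.5, -0.6]
opening: 0.013
grip_force: 36.2
```

drive_tool([
  [[0, 0, 0], 0],
  [[0, 0, 0], 0],
  [[0, 0, 0], 0],
  [[0, 0, 0], 0],
], jaw=0)

```text
t: 6.4
tool_pos: [0.485, -0.3554, 0.1361]
tool_rot: [3.136, 0.19, 0.0]
contact_force: [-0.5, 0.1, -0.5]
opening: 0.0707
grip_force: 0.0
```

drive_tool([
  [[0, 0, -0.02], 0],
  [[0, 0, -0.04], 0],
  [[0, 0, -0.045], 0],
  [[0, 0, -0.045], 0],
  [[0, 0, -0.04], 0],
  [[0, 0, 0], 0],
  [[0, 0, 0], 0],
  [[0, 0, 0], 0],
])

```text
t: 7.2
tool_pos: [0.4845, -0.355, 0.3241]
tool_rot: [-3.134, -0.189, 0.003]
contact_force: [0.9, 0.6, -1.0]
opening: 0.0854
grip_force: 0.0
```

```bash
python3 - <<'E'
from h import *
d=shot('wrist','w3')
cv2.imwrite('pics/c3.png',d['image'])
need((.49,.32,.32),0.02)
E
```

```text
t 7.25 tcp [ 0.4844 -0.3548  0.3235] yaw 0.1208 tilt [-0.0028  0.0026 -1.    ] shift [ 0.0869 -0.6692  0.0052] turn 0.1008 op 0.0852 F [-0.6  1.2 -0.2]
```

View pics/c3.png

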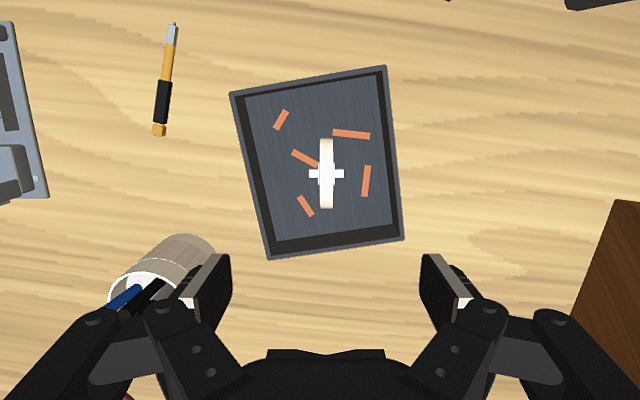

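The bare wheel stands inside the pan at (326,173), clear of the walls. Heading to the rack.

drive_tool([
  [[0.003, -0.02, 0], 0],
  [[0.0065, -0.0475, 0], 0],
  [[0.0065, -0.0475, 0], 0],
  [[0.0065, -0.0475, 0], 0],
  [[0.0065, -0.0475, 0], 0],
  [[0.0065, -0.0475, 0], 0],
  [[0.0065, -0.0475, 0], 0],
  [[0.0065, -0.0475, 0], 0],
  [[0.0065, -0.0475, 0], 0],
  [[0.0065, -0.0475, 0], 0],
])

```text
t: 8.25
tool_pos: [0.4906, 0.099, 0.3246]
tool_rot: [-3.135, -0.19, 0.003]
contact_force: [0.7, 0.4, 0.1]
opening: 0.0851
grip_force: 0.0
```

drive_tool([
  [[0.0065, -0.0475, 0], 0],
  [[0.0065, -0.0475, 0], 0],
  [[0.0065, -0.0475, 0], 0],
  [[0.0065, -0.0475, 0], 0],
  [[0.0065, -0.0475, 0], 0],
  [[0, 0, 0], 0.06],
  [[0, 0, 0], 0.06],
  [[0, 0, 0], 0],
  [[0, 0, 0], 0],
])

```text
t: 9.15
tool_pos: [0.4949, 0.3361, 0.3249]
tool_rot: [3.141, 0.004, -0.003]
contact_force: [-0.0, 0.0, -0.4]
opening: 0.0852
grip_force: 0.0
```

```bash
python3 - <<'E'
from h import *
d=shot('wrist','w4')
cv2.imwrite('pics/c4.png',cv2.resize(d['image'][60:310,150:490],None,fx=2.35,fy=2.35,interpolation=cv2.INTER_CUBIC)[:600])
need((.495,.336,.2),0.0)
E
```

```text
t 9.2 tcp [0.4951 0.3359 0.3252] yaw 0.0019 tilt [-1.2e-03 -4.0e-04 -1.0e+00] shift [ 0.000e+00 -1.000e-04  1.252e-01] turn 0.0019 op 0.0855 F [ 0.8 -0.9 -0.4]
```

View pics/c4.png

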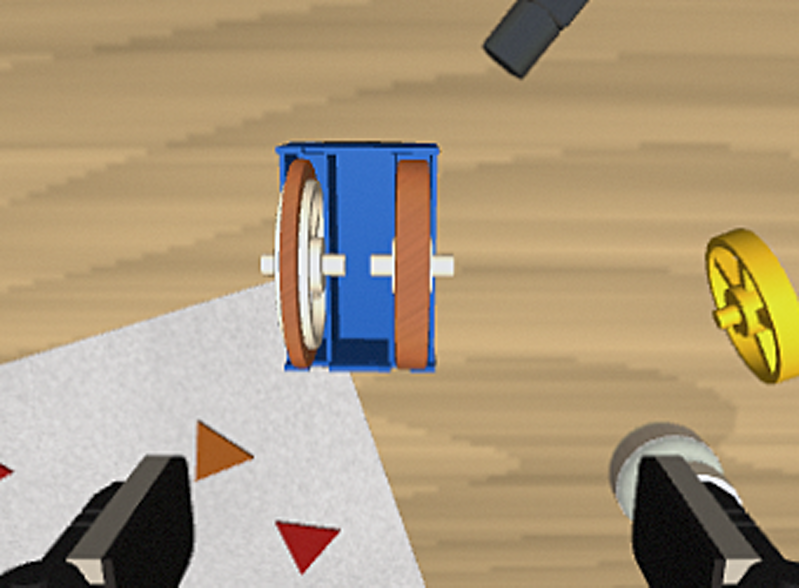

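The wide reel is on the right, copper edge to edge, with stub ends at crop (371,265) and (454,265). The narrow reel is on the left at (300,265), its inner stub end at (345,265). The jar cap is at (665,470).

```bash
python3 - <<'E'
from h import *
d=load('w4'); q=lambda x,y:(150+x/2.35,60+y/2.35)
a,b=onz(d,q(371,265),.052),onz(d,q(454,265),.052);print(a,b,np.linalg.norm(a-b),np.arctan2(*(a-b)[:2]))
n=onz(d,q(345,265),.052);print('nar in',n)
t=[onz(d,q(*p),.1) for p in[(396,265),(431,265)]];print('top edges',np.round(t,4))
w=[onz(d,q(*p),.05) for p in[(277,150),(440,150),(436,370),(286,370)]];print('rack',np.round(w,4))
print('jar',onz(d,q(665,465),.062))
m=(a+b)/2;need((m[0],m[1],.146),0)
E
```

```text
[0.4962803  0.35490907 0.052     ] [0.49633143 0.31656209 0.052     ] 0.03834702145416631 -0.001333269955011145
nar in [0.49627183 0.36692723 0.052     ]
top edges [[0.5062 0.3424 0.1   ]
 [0.5062 0.3285 0.1   ]]
rack [[0.5482 0.3963 0.05  ]
 [0.5482 0.3236 0.05  ]
 [0.4442 0.3243 0.05  ]
 [0.4441 0.397  0.05  ]]
jar [0.39915145 0.21198679 0.062     ]
t 9.2 tcp [0.4951 0.3359 0.3252] yaw 0.0019 tilt [-1.2e-03 -4.0e-04 -1.0e+00] shift [1.400e-03 1.000e-04 1.792e-01] turn 0.0019 op 0.0855 F [ 0.8 -0.9 -0.4]
```

drive_tool([
  [[0.0014, 0, 0.01], 0],
  [[0, 0, 0.04], 0],
  [[0, 0, 0.04], 0],
  [[0, 0, 0.01], 0],
  [[0, 0, 0], 0],
], jaw=0.6)

```text
t: 9.7
tool_pos: [0.496, 0.3351, 0.2232]
tool_rot: [3.139, 0.001, -0.007]
contact_force: [0.2, -0.1, -0.3]
opening: 0.0341
grip_force: 0.0
```

```bash
python3 - <<'E'
from h import *
need((.4963,.3357,.146),0)
E
```

```text
t 9.7 tcp [0.496  0.3351 0.2232] yaw 0.0005 tilt [-0.0047 -0.0023 -1.    ] shift [ 0.0006 -0.0008  0.0771] turn 0.0005 op 0.0341 F [ 0.2 -0.1 -0.3]
```

Opening is 34 mm, enough to straddle the reel and stay clear of the narrow one.

drive_tool([
  [[0, 0, 0.03], 0],
  [[0, 0, 0.025], 0],
  [[0, 0, 0.015], 0],
  [[0, 0, 0.009], 0],
  [[0, 0, 0], 0],
  [[0, 0, 0], 0],
])

```text
t: 10.3
tool_pos: [0.4979, 0.3364, 0.1485]
tool_rot: [-3.141, -0.001, -0.003]
contact_force: [-0.5, 0.6, 0.0]
opening: 0.0341
grip_force: 0.0
```

drive_tool([
  [[0, 0, 0], 0],
  [[0, 0, 0], 0],
  [[0, 0, 0], 0],
  [[0, 0, 0], 0],
  [[0, 0, 0], 0],
], jaw=1, grip_force=40)

```text
t: 10.8
tool_pos: [0.498, 0.3364, 0.1486]
tool_rot: [-3.14, -0.001, -0.004]
contact_force: [-0.3, -0.9, 5.9]
opening: 0.013
grip_force: 42.2
```

drive_tool([
  [[0, 0, -0.003], 0],
  [[0, 0, -0.006], 0],
  [[0, 0, -0.01], 0],
  [[0, 0, -0.01], 0],
  [[0, 0, 0], 0],
])

```text
t: 11.3
tool_pos: [0.4981, 0.3366, 0.1784]
tool_rot: [-3.14, -0.001, -0.006]
contact_force: [-0.3, 0.0, -0.6]
opening: 0.0131
grip_force: 41.4
```

```bash
python3 - <<'E'
from h import *
need((.4963,.3357,.30),0)
d=shot('side','p5'); e=shot('wrist','w5')
cv2.imwrite('pics/c5.png',np.vstack([cv2.resize(d['image'][250:390,200:424],(480,300)),cv2.resize(e['image'],(480,300))]))
E
```

```text
t 11.3 tcp [0.4981 0.3366 0.1784] yaw 0.0009 tilt [ 0.0036  0.0019 -1.    ] shift [-0.0014  0.0006 -0.1216] turn 0.0009 op 0.0131 F [-0.3  0.  -0.6]
```

View pics/c5.png

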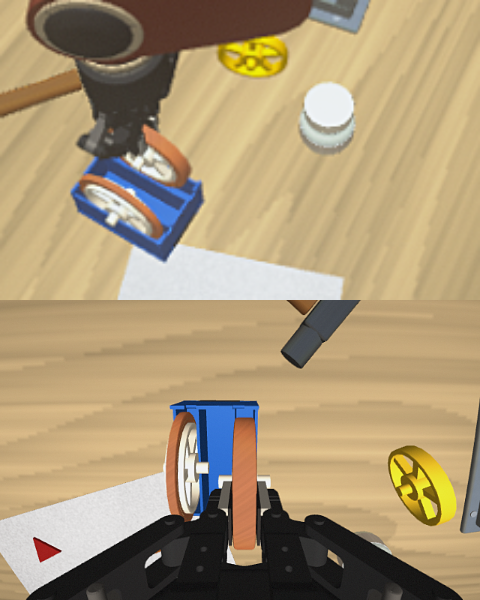

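The reel is 30 mm up, and the rack stands level in place with the narrow reel still seated. Continuing straight up.

drive_tool([
  [[0, 0, -0.012], 0],
  [[0, 0, -0.015], 0],
  [[0, 0, -0.02], 0],
  [[0, 0, -0.025], 0],
  [[0, 0, -0.03], 0],
  [[0, 0, -0.02], 0],
  [[0, 0, 0], 0],
  [[0, 0, 0], 0],
  [[0, 0, 0], 0],
])

```text
t: 12.3
tool_pos: [0.4965, 0.3357, 0.2962]
tool_rot: [3.14, 0.001, -0.004]
contact_force: [-0.4, 0.4, -2.5]
opening: 0.0135
grip_force: 41.4
```

```bash
python3 - <<'E'
from h import *
need((.530,.0515,.30),.12)
E
```

```text
t 12.3 tcp [0.4965 0.3357 0.2962] yaw 0.0008 tilt [-0.0025 -0.0013 -1.    ] shift [ 0.0333  0.2842 -0.0035] turn -0.1192 op 0.0135 F [-0.4  0.4 -2.5]
```

drive_tool([
  [[0.002, 0.0142, 0], 0],
  [[0.004, 0.035, 0], 0],
  [[0.005, 0.045, 0], 0],
  [[0.005, 0.045, 0], 0],
  [[0.005, 0.045, 0], 0],
  [[0.005, 0.045, 0], 0],
  [[0.005, 0.035, 0], 0],
  [[0.002, 0.02, 0], 0],
  [[0, 0, 0], -0.06],
  [[0, 0, 0], -0.06],
])

```text
t: 13.3
tool_pos: [0.5297, 0.05, 0.2965]
tool_rot: [3.136, 0.19, -0.004]
contact_force: [-0.4, 1.2, -1.2]
opening: 0.0133
grip_force: 41.4
```

drive_tool([
  [[0, 0, 0.02], 0],
  [[0, 0, 0.03], 0],
  [[0, 0, 0.02], 0],
  [[0, 0, 0], 0],
  [[0, 0, 0], 0],
  [[0, 0, 0], 0],
])

```text
t: 13.9
tool_pos: [0.531, 0.0515, 0.2293]
tool_rot: [3.136, 0.189, 0.003]
contact_force: [0.6, -0.1, -0.7]
opening: 0.0132
grip_force: 41.4
```

```bash
python3 - <<'E'
from h import *
need((.530,.0515,.157),.12)
e=shot('wrist','w6');shot('side','p6')
cv2.imwrite('pics/c6.png',cv2.resize(e['image'][100:400,160:480],(640,600)))
E
```

```text
t 13.9 tcp [0.531  0.0515 0.2293] yaw 0.1206 tilt [ 2.1e-03 -2.0e-04 -1.0e+00] shift [-0.0011 -0.0002  0.0723] turn 0.0006 op 0.0132 F [ 0.6 -0.1 -0.7]
```

View pics/c6.png

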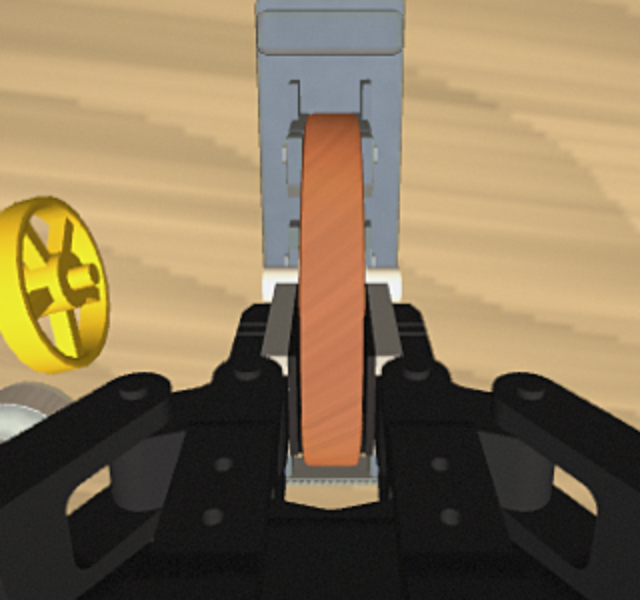

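The reel is centred between the cheeks, with stubs at about (280,285) and (385,285). The notch gaps in the cheeks are visible at rows 195–225. I compare them with the projected model.

```bash
python3 - <<'E'
from h import *
d=load('w6');c=lambda X:((proj(d,X)-[160,100])*2).round(1).tolist()
o,p,R=pose();y=np.array([-np.sin(.12),np.cos(.12),0]);x=np.array([y[1],-y[0],0])
A=p-[0,0,.0966]
print('stub top pts',c([A+s*.017*y+[0,0,.005] for s in(1,-1)]),'front edge',c([A+s*.017*y+.005*x for s in(1,-1)]))
H=np.array([.530,.0515,.07])
for s in(1,-1):print('cheek',s,'mid-thickness x=30,12,-12',c([H+s*.013*y+u*x for u in(.03,.012,-.012)]),'outer/inner at x=25',c([H+s*.016*y+.025*x,H+s*.01*y+.025*x]))
E
```

```text
stub top pts [[267.8, 286.4], [392.5, 286.3]] front edge [[269.0, 262.5], [391.3, 262.4]]
cheek 1 mid-thickness x=30,12,-12 [[294.2, 135.7], [295.0, 183.9], [296.0, 244.9]] outer/inner at x=25 [[286.2, 149.3], [302.7, 149.3]]
cheek -1 mid-thickness x=30,12,-12 [[366.1, 135.7], [365.4, 183.8], [364.5, 244.9]] outer/inner at x=25 [[374.2, 149.3], [357.7, 149.3]]
```

```bash
python3 - <<'E'
from h import *
d=load('w6')['image'].astype(int)
for c in(296,298,351,353): print(c,[(r,d[r,c].tolist()) for r in range(228,242,2)])
for c in(307,343): print(c,[(r,d[r,c].mean().round().astype(int).item()) for r in range(158,232,2)])
E
```

```text
296 [(228, [151, 139, 129]), (230, [152, 141, 131]), (232, [140, 130, 121]), (234, [135, 157, 171]), (236, [191, 222, 233]), (238, [221, 238, 239]), (240, [237, 241, 240])]
298 [(228, [152, 141, 132]), (230, [151, 140, 129]), (232, [141, 128, 119]), (234, [132, 153, 168]), (236, [191, 221, 233]), (238, [223, 239, 239]), (240, [234, 240, 238])]
351 [(228, [152, 142, 132]), (230, [153, 143, 132]), (232, [150, 138, 127]), (234, [127, 148, 164]), (236, [187, 218, 230]), (238, [221, 237, 240]), (240, [237, 243, 241])]
353 [(228, [152, 140, 130]), (230, [155, 141, 131]), (232, [147, 134, 123]), (234, [126, 147, 161]), (236, [188, 219, 231]), (238, [220, 237, 239]), (240, [233, 240, 238])]
307 [(158, 149), (160, 78), (162, 72), (164, 79), (166, 69), (168, 87), (170, 146), (172, 143), (174, 142), (176, 141), (178, 144), (180, 142), (182, 143), (184, 145), (186, 144), (188, 143), (190, 142), (192, 133), (194, 121), (196, 122), (198, 129), (200, 142), (202, 143), (204, 142), (206, 143), (208, 147), (210, 77), (212, 65), (214, 144), (216, 138), (218, 135), (220, 136), (222, 138), (224, 139), (226, 144), (228, 144), (230, 141)]
343 [(158, 145), (160, 73), (162, 66), (164, 77), (166, 70), (168, 92), (170, 144), (172, 142), (174, 143), (176, 142), (178, 143), (180, 145), (182, 145), (184, 145), (186, 145), (188, 145), (190, 146), (192, 131), (194, 126), (196, 123), (198, 129), (200, 145), (202, 146), (204, 146), (206, 142), (208, 148), (210, 78), (212, 69), (214, 147), (216, 138), (218, 139), (220, 139), (222, 138), (224, 144), (226, 143), (228, 147), (230, 145)]
```

Front cheek edge and flare match the model to within 1 mm. The axle sits about 1.6 mm behind the TCP, so it lies over the notch to within 1 mm. Lowering.

drive_tool([
  [[0.0005, 0, 0.015], 0],
  [[0, 0, 0.018], 0],
  [[0, 0, 0.015], 0],
  [[0, 0, 0.009], 0],
  [[0, 0, 0.003], 0],
  [[0, 0, 0], 0],
  [[0, 0, 0], 0],
])

```text
t: 14.7
tool_pos: [0.5313, 0.0519, 0.1686]
tool_rot: [3.136, 0.19, 0.002]
contact_force: [-0.0, -0.0, -1.2]
opening: 0.0132
grip_force: 41.3
```

drive_tool([
  [[0, 0, 0.003], 0],
  [[0, 0, 0.003], 0],
  [[0, 0, 0.003], 0],
  [[0, 0, 0], 0],
  [[0, 0, 0], 0],
])

```text
t: 15.2
tool_pos: [0.5308, 0.0519, 0.1588]
tool_rot: [-3.136, -0.19, 0.0]
contact_force: [0.2, 0.3, -0.9]
opening: 0.0132
grip_force: 41.3
```

Expected seat is at TCP 0.1566. Creeping down until contact.

drive_tool([
  [[0, 0, 0.001], 0],
  [[0, 0, 0.001], 0],
  [[0, 0, 0.001], 0],
  [[0, 0, 0], 0],
  [[0, 0, 0], 0],
])

```text
t: 15.7
tool_pos: [0.531, 0.0519, 0.1565]
tool_rot: [3.136, 0.19, 0.0]
contact_force: [-2.9, 0.4, 3.9]
opening: 0.0129
grip_force: 42.0
```

```bash
python3 - <<'E'
from h import *
need((.531,.0515,.155),.12)
d,e=shot('side','p7'),shot('scene','s7')
cv2.imwrite('pics/c7.png',np.vstack([cv2.resize(d['image'][180:280,270:430],(480,300),interpolation=2),cv2.resize(e['image'][150:250,270:430],(480,300),interpolation=2)]))
E
```

```text
t 15.7 tcp [0.531  0.0519 0.1565] yaw 0.1208 tilt [ 3.e-04  0.e+00 -1.e+00] shift [-0.0001  0.0004  0.0015] turn 0.0008 op 0.0129 F [-2.9  0.4  3.9]
```

Contact came at 0.1565, exactly the expected seat height. Releasing and withdrawing.

drive_tool([
  [[0, 0, 0], 0],
  [[0, 0, 0], 0],
  [[0, 0, 0], 0],
  [[0, 0, 0], 0],
], jaw=0.4)

```text
t: 16.2
tool_pos: [0.5307, 0.0519, 0.1556]
tool_rot: [-3.136, -0.19, 0.0]
contact_force: [-0.1, 0.6, 0.0]
opening: 0.0515
grip_force: 0.0
```

drive_tool([
  [[0, 0, -0.01], 0],
  [[0, 0, -0.03], 0],
  [[0, 0, -0.04], 0],
  [[0, 0, -0.04], 0],
  [[0, 0, -0.03], 0],
  [[0, 0, 0], 0],
  [[0, 0, 0], 0],
  [[0, 0, 0], 0],
])

```text
t: 17.0
tool_pos: [0.5302, 0.0519, 0.3046]
tool_rot: [-3.136, -0.19, 0.004]
contact_force: [-0.1, 0.6, -0.4]
opening: 0.0513
grip_force: 0.0
```

```bash
python3 - <<'E'
from h import *
need((.531,.0515,.3),.12)
d,e,s=shot('side','p8'),shot('wrist','w8'),shot('scene','s8')
b=lambda f:np.hstack([cv2.resize(f['image'][y:y+h,x:x+w],(400,300),interpolation=2) for x,y,w,h in((286,205,88,66),(350,110,100,75))])
cv2.imwrite('pics/c8.png',np.vstack([b(d),np.hstack([cv2.resize(e['image'][110:230,235:395],(400,300),interpolation=2),cv2.resize(d['image'][290:380,210:330],(400,300),interpolation=2)])]))
cv2.imwrite('pics/w8c.png',e['image'])
E
```

```text
t 17.0 tcp [0.5302 0.0519 0.3046] yaw 0.1208 tilt [-2.2e-03  1.0e-04 -1.0e+00] shift [0.0007 0.0005 0.0046] turn 0.0008 op 0.0513 F [-0.1  0.6 -0.4]
```

View pics/c8.png

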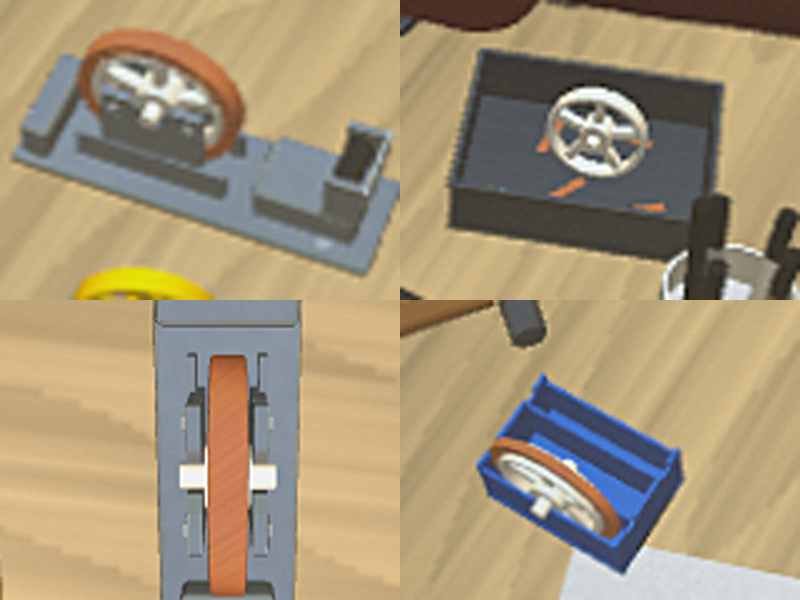

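The near stub sits at crop pixel (150,112), the same spot as the bare wheel's stub before, so the reel is seated in both notches. The bare wheel is in the pan, and the rack is level with the narrow reel in its bay. Handing in.

```bash
python3 -c "
from station import ctrl
print(ctrl.finish_job())"
```

```text
the job is handed in; nothing more can be done
None
```

The job is handed in: the wide reel rests in both dispenser notches, the bare wheel is in the scrap pan, and the rack stands level with the narrow reel in its bay; the hand-in call gave no verdict.

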